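Clear the viewing plate, then show the slanted tube upright above it

TASK

Pick up the scraper block and wipe the four loose chips off the viewing plate onto the worktop with it, not with the fingers, then stand the scraper back on the worktop beside the plate and let go of it. Then draw the capped tube out of the slanted stand, turn it upright with its cap on top and hold it still, its lower end about 10 cm above the middle of the viewing plate; the program finishes while the gripper is still holding it there. Leave the two plugs in the stand and everything else where it is.

Things in the scene. Friction and masses are not known exactly. Their poses are not given: they have to be found in the camera images.
- viewing_plate: Low rectangular aluminium plate with a white inset panel, fixed to the worktop, 130 mm (its x) by 150 mm (its y), flat top 15 mm above the worktop. Origin: centre of its underside, on the worktop; z up.
- chip0: Loose black plastic chip lying on the plate at the start, 18 x 12 x 6 mm (x, y, z). Origin: centre of its underside.
- chip1: Loose black plastic chip lying on the plate at the start, 14 x 14 x 7 mm (x, y, z). Origin: centre of its underside.
- chip2: Loose black plastic chip lying on the plate at the start, 20 x 10 x 6 mm (x, y, z). Origin: centre of its underside.
- chip3: Loose black plastic chip lying on the plate at the start, 15 x 11 x 8 mm (x, y, z). Origin: centre of its underside.
- scraper: Scraper block, 0.22 kg, standing on its lip. 156 mm wide along its y, 83 mm high: rubber lip 24 mm thick (x), 0 to 12 mm high; alloy body 28 mm thick, 10 to 32 mm high, both full width; grey grip 26 mm thick (x), 85 mm along y, 30 to 83 mm high. Grip it across its x near the top; push along its x. Origin: centre of its underside; z up.
- slant_stand: Tube stand fixed to the worktop: white slanted block between steel cheeks on a base of 130 (x) x 170 (y) x 8 mm. Three holes in a row at y = -46, 0, 46 mm, 33 mm wide, 74 mm deep, slanted 0.50 rad from vertical, mouths leaning to its -x side (towards the robot). Middle of the block's upper face: x = -18, z = 94 mm. Origin: centre of the base's underside; z up.
- tube: The 50 ml screw-cap tube, in one of the three holes of the slanted stand, under 60 g, rigid, 122 mm long: body 30 mm in diameter, blue cap 35 mm in diameter over the last 18 mm. Origin: centre of its lower end, at the bottom of the hole; its z runs along the tube to the cap. It fits loosely (3 mm) and is drawn out along its own z: 74 mm of it are in the hole.
- plug0: White blanking plug, short, with a flat flange of 38 mm diameter, in another hole of the slanted stand; stays there. Origin: centre of its lower end, z along the plug; 84 mm long, 9 mm stand out.
- plug1: Second blanking plug, like plug0.
- label_roll: Bystander: roll of labels standing on its end, 85 x 85 x 62 mm. Origin: centre of its underside.
- sample_cup: Bystander: clear open cup, 60 mm across, 62 mm high. Origin: centre of its underside.
- calculator: Bystander: desk calculator on its prop, 107 x 118 x 69 mm, between the robot and the slanted stand. Origin: centre of its underside.
- wash_bottle: Bystander: milky squeeze bottle, 70 mm across, 222 mm high. Origin: centre of its underside.

How it is judged (in metres and radians):
On the way, in this order (a step that is already met when the one before it is completed fails the run):
1. all four chips are off the viewing plate while the scraper is in the gripper (z of each of chip0, chip1, chip2, chip3 in the frame of viewing_plate below 0.013 m and (x of chip0 in the frame of viewing_plate above 0.065 m or x of chip0 in the frame of viewing_plate below -0.065 m or y of chip0 in the frame of viewing_plate above 0.075 m or y of chip0 in the frame of viewing_plate below -0.075 m) and (x of chip1 in the frame of viewing_plate above 0.065 m or x of chip1 in the frame of viewing_plate below -0.065 m or y of chip1 in the frame of viewing_plate above 0.075 m or y of chip1 in the frame of viewing_plate below -0.075 m) and (x of chip2 in the frame of viewing_plate above 0.065 m or x of chip2 in the frame of viewing_plate below -0.065 m or y of chip2 in the frame of viewing_plate above 0.075 m or y of chip2 in the frame of viewing_plate below -0.075 m) and (x of chip3 in the frame of viewing_plate above 0.065 m or x of chip3 in the frame of viewing_plate below -0.065 m or y of chip3 in the frame of viewing_plate above 0.075 m or y of chip3 in the frame of viewing_plate below -0.075 m) and contact force between the fingers and scraper above 0.5 N), for 0.1 s.
2. the scraper stands upright on the worktop, clear of the plate, let go (z of each of chip0, chip1, chip2, chip3 in the frame of viewing_plate below 0.013 m and (x of chip0 in the frame of viewing_plate above 0.065 m or x of chip0 in the frame of viewing_plate below -0.065 m or y of chip0 in the frame of viewing_plate above 0.075 m or y of chip0 in the frame of viewing_plate below -0.075 m) and (x of chip1 in the frame of viewing_plate above 0.065 m or x of chip1 in the frame of viewing_plate below -0.065 m or y of chip1 in the frame of viewing_plate above 0.075 m or y of chip1 in the frame of viewing_plate below -0.075 m) and (x of chip2 in the frame of viewing_plate above 0.065 m or x of chip2 in the frame of viewing_plate below -0.065 m or y of chip2 in the frame of viewing_plate above 0.075 m or y of chip2 in the frame of viewing_plate below -0.075 m) and (x of chip3 in the frame of viewing_plate above 0.065 m or x of chip3 in the frame of viewing_plate below -0.065 m or y of chip3 in the frame of viewing_plate above 0.075 m or y of chip3 in the frame of viewing_plate below -0.075 m) and contact force between each of the arm, the fingers and scraper below 0.1 N and height (world z) of scraper below 0.008 m and angle between scraper's own z axis and vertical below 0.15 rad and contact force between scraper and viewing_plate below 0.1 N), for 0.1 s.
3. the tube is out of the stand, carried by the fingers (contact force between the fingers and tube above 0.5 N and contact force between tube and slant_stand below 0.1 N and distance of tube from where it was at the start of the episode above 0.08 m), for 0.1 s.
At the end, for the whole second after the job is handed in: Tube held still by the gripper, upright within 0.17 rad, cap up, lower end 60-150 mm above the plate top and within 40 mm of its middle; chips off the plate (centre outside its outline, below its top); scraper upright on the worktop, released, off the plate; plugs moved under 15 mm (all of step 2 and contact force between the fingers and tube above 0.5 N and contact force between tube and slant_stand below 0.1 N and angle between tube's own z axis and vertical below 0.17 rad and horizontal distance between tube and viewing_plate below 0.04 m and z of tube in the frame of viewing_plate between 0.075 and 0.165 m and contact force between tube and viewing_plate below 0.1 N and contact force between tube and scraper below 0.1 N and linear speed of each of tube, scraper below 0.03 m/s and angular speed of tube below 0.3 rad/s and distance of each of plug0, plug1 from where it was at the start of the episode below 0.015 m); the arm keeps its last pose, push and grip.
It fails at once if a chip is touched by the fingers or the arm instead of the scraper (contact force between any of the fingers, the arm and chip0 above 0.3 N or contact force between any of the fingers, the arm and chip1 above 0.3 N or contact force between any of the fingers, the arm and chip2 above 0.3 N or contact force between any of the fingers, the arm and chip3 above 0.3 N).
It fails at once if a bystander is moved more than 30 mm or knocked over (distance of any of label_roll, sample_cup, calculator, wash_bottle from where it was at the start of the episode above 0.03 m or angle between any of label_roll, sample_cup, calculator, wash_bottle's own z axis and vertical above 0.4 rad).
It fails at once if a plug is pulled out of the stand (distance of any of plug0, plug1 from where it was at the start of the episode above 0.03 m).
It also fails if it takes over 64 s, if anything falls off the work surface, if the arm or the gripper's body presses on something with over 40 N, if the wrist force passes 120 N, or if a joint passes its speed limit or range.

ROBOT

A 6-joint arm with a two-finger parallel gripper is mounted at the origin on a cart in front of the work surface, level with it; the furniture and walls round the work are solid. World frame = base frame: x ahead of the robot, y to its left, z up, the work surface at z = 0. Lengths are in mm, angles in rad, forces in N, time in s.
With the tool pointing down it reaches from about 300 to 775 mm from the base axis. Payload 14.6 kg.
Tool frame: the origin (TCP) lies at the very end of the fingers, on their centre line; the grasp point (between the pads) lies 19 mm behind it; z points along the fingers, y is the line along which they close (so a half turn about z gives the same grasp; the last joint's range is limited). The gripper opens to 94 mm and grips with 3 to 60 N. Pads are 16 mm wide; open, the fingers measure 119 mm over their backs; the gripper's body (75 mm by 177 mm) begins 78 mm behind the grasp point.
Start: joints at [-1.349, 0.3, 1.521, -0, 1.321, -0.067], TCP at [156.634, -527.214, 205.446] pointing down, gripper open.
Joint ranges: [-3.03, 3.03], [-0.79, 2.21], [0.23, 2.52], [-1.04, 4.18], [0, 3.07], [-2.55, 2.55]. Speed limits (rad/s): [2.22, 2.22, 2.57, 3.14, 3.14, 3.14].

INTERFACE

Orientations are given as [roll, pitch, yaw] about the fixed x, y, z axes, in that order (R = Rz(yaw) Ry(pitch) Rx(roll)).
In Python, from cell import manip gives the robot as it stands. The module is installed in compiled form; this text tells all that it offers.
- The arm moves only by the shell command python3 -m inch 'ROWS' [FORCE]. ROWS is JSON, a list of rows, each an object of numbers: "gripper": the opening, from 0 (shut) to 1 (fully open); "dx", "dy", "dz": the shift along the world's x, y, z in m; "wx", "wy", "wz": the turn, a rotation vector about the world's x, y, z in degrees. A call has exactly 5 rows; each row is the pose to reach, as a shift and turn from the pose commanded when the call began; what a row does not reach only later rows make up. A row lasts 1/12 s, in which the tool goes at most 41.7 mm and 7.16 degrees, less where a joint would pass 70% of its speed; a pose out of reach is approached as far as the arm can. A call with a gripper value outside its range is refused whole. The fingers move at their own pace and stop on an object; FORCE is the grip in N (left out, the last holds). Time passes only in rows, so rows that repeat a pose let the fingers close, or fill a call up. It gives the time, the measured TCP pose, the force, the opening and the grip force at its end, in the units of the state.
- manip.read_state(): the state, without advancing time (a new reading comes with each control period).
- manip.camera(name): name is "scene" or "top"; returns the picture (400x640x3 uint8, blue, green, red); there is no depth.
- manip.camera_info(name): a dict with "camera_matrix" (3x3 intrinsics, pixels), "D" ([k1, k2, p1, p2, k3] as OpenCV has them; the pictures are not rectified), "R" (3x3) and "t" (3): a world point X has camera coordinates R X + t. Camera axes: x right, y down, z forward; pixel columns grow to the right and rows downward; lengths in mm; the calibration is good to about 2 mm. A picture is of the moment at which its call begins. camera_info takes no time and is no camera call.
- manip.sign_off(): hands the job in; it is judged then, once.
The state is a dict: "clock": time; "joints": joint angles; "qd": joint speeds; "effort": joint torques, N m; "eef_pos": TCP position; "eef_rot": TCP orientation; "wrist_force": force on the tool from outside, world axes, zero at the start; "moment": the same for the moment, N m; "finger_gap": finger opening in mm; "finger_force": force on a finger pad.
Only numpy, scipy, OpenCV 4.12 (cv2) and the standard library are available. Lean on these libraries where they do the work, as an engineer would, in place of code of your own. Each camera call takes 0.05 s, during which the arm holds its last target. There are 200 camera calls.

## Working session

There is one attempt and no reset: what is moved stays moved. The work goes in short steps, Python scripts to look and compute and a shell command to move; the robot and the scene stay as the last step left them, time stands still between calls to the robot, and variables do not carry over. Pictures are saved under pics/ and viewed, at most 13 in all, crops included, and the job is handed in when it is done.

```bash
mkdir -p pics
cat > h.py <<'E'
import numpy as np,cv2
from cell import manip
def cam(n):
    c=manip.camera_info(n);return [np.array(c[k],float) for k in("camera_matrix","D","R","t")]
def ray(n,uv):
    K,D,R,t=cam(n);p=cv2.undistortPoints(np.array(uv,float).reshape(-1,1,2),K,D).reshape(-1,2)
    d=np.c_[p,np.ones(len(p))]@R;return -R.T@t.ravel(),d
def onz(n,uv,z):
    o,d=ray(n,uv);return o+d*((z-o[2])/d[:,2])[:,None]
def proj(n,X):
    K,D,R,t=cam(n);return cv2.projectPoints(np.array(X,float).reshape(-1,1,3),cv2.Rodrigues(R)[0],t,K,D)[0].reshape(-1,2)
E
python3 - <<'E'
from h import *
for n in("scene","top"):
    cv2.imwrite(f"pics/{n}0.png",manip.camera(n)); o,_=ray(n,[[320,200]]);print(n,o.round(), onz(n,[[320,200],[0,0],[639,399]],0).round())
s=manip.read_state();print(s)
E
```

```text
scene [ 229. -670.  630.] [[ 529.  -63.    0.]
 [-303. 2199.    0.]
 [ 758. -685.    0.]]
top [ 381. -102. 1109.] [[ 509. -124.    0.]
 [ 977.  672.    0.]
 [  78. -860.    0.]]
{'clock': 0.1, 'joints': array([-1.34858463e+00,  3.00437134e-01,  1.52151414e+00,  3.35213568e-06,
        1.32068188e+00, -6.66207008e-02]), 'qd': array([ 7.18261167e-05,  8.25985626e-04, -5.50180549e-04, -1.18638743e-03,
        4.77077461e-04, -8.39902803e-04]), 'effort': array([ 3.32230527e-03, -5.32639790e+01, -3.53281832e+01,  7.09921564e-02,
        2.34986236e-02, -7.03351498e-05]), 'eef_pos': array([ 156.5946763 , -526.99686053,  204.93327358]), 'eef_rot': array([-3.14055468e+00, -7.25075014e-05,  2.88831533e-01]), 'wrist_force': array([-0.11756432, -0.23234017, -0.17885574]), 'moment': array([-0.02325609,  0.01067134,  0.03414733]), 'finger_force': 0.0, 'finger_gap': 94.35369746944063}
```

View pics/scene0.png

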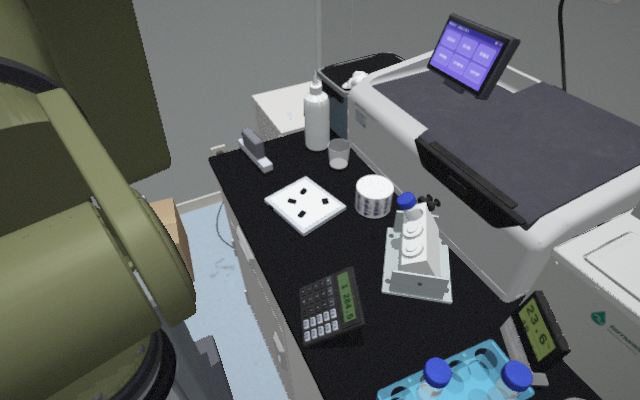

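View pics/top0.png

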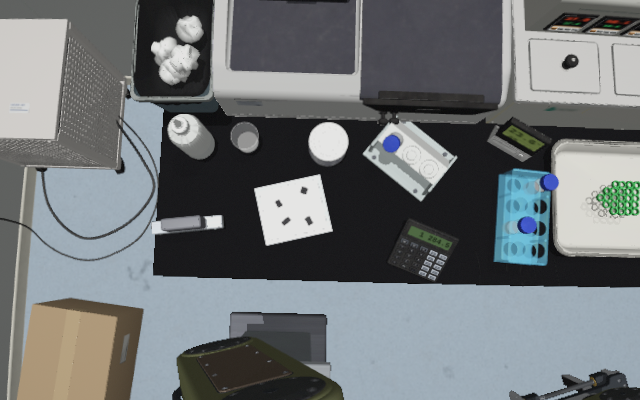

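The scene view shows the scraper at (255,150), the plate at (305,203), the tube cap at (405,200) and the plugs at (411,228) and (409,245). In the top view the scraper is at (188,224), the plate at (293,210) with four chips, the cap at (392,144), the stand at (410,158) and the calculator at (423,249).

Run:
```python
from h import *
im=cv2.imread("pics/top0.png").astype(int); hsv=cv2.cvtColor(im.astype(np.uint8),cv2.COLOR_BGR2HSV)
m=((im.min(2)>90)&(hsv[...,0]*(hsv[...,1]>60)<1)).astype(np.uint8)
m=(im.min(2)>90).astype(np.uint8)
n,l,st,c=cv2.connectedComponentsWithStats(m)
def comp(uv):
    cnts,_=cv2.findContours((l==l[uv[1],uv[0]]).astype(np.uint8),cv2.RETR_EXTERNAL,cv2.CHAIN_APPROX_NONE);return max(cnts,key=cv2.contourArea)
for name,uv,z in(("plate",(293,235),15),("scr",(214,222),32),("base",(435,185),8),("roll",(328,143),62)):
    P=onz("top",comp(uv).reshape(-1,2),z)[:,:2].astype(np.float32); r=cv2.minAreaRect(P);print(name,r,P.min(0),P.max(0))
# chips
pl=cv2.fillConvexPoly(np.zeros(m.shape,np.uint8),cv2.convexHull(comp((293,235))),1)
k=((pl>0)&(im.max(2)<110)).astype(np.uint8);k=cv2.erode(pl,np.ones((5,5)))*k
n2,l2,s2,c2=cv2.connectedComponentsWithStats(k)
for i in range(1,n2):print("chip",s2[i,4],onz("top",[c2[i]],20).round()[0])
# grip grey
for name in("top","scene"):
    I=cv2.imread(f"pics/{name}0.png");h=cv2.cvtColor(I,cv2.COLOR_BGR2HSV)
    b=((h[...,0]>105)&(h[...,0]<125)&(h[...,1]>150)&(h[...,2]>80)).astype(np.uint8)
    n,ll,s,c=cv2.connectedComponentsWithStats(b)
    print(name,[(s[i].tolist(),c[i].round(1).tolist()) for i in range(1,n) if s[i,4]>60])
I=cv2.imread("pics/top0.png")
a=cv2.resize(I[190:260,140:240],None,fx=4,fy=4,interpolation=2);b=cv2.resize(I[110:210,350:470],None,fx=4,fy=4,interpolation=2)
J=cv2.imread("pics/scene0.png")
d=cv2.resize(J[180:310,370:470],None,fx=3,fy=3,interpolation=2);
e=cv2.resize(J[120:180,230:290],None,fx=3,fy=3,interpolation=2)
o=np.zeros((600,800,3),np.uint8);o[:280,:400]=a;o[:390,480:780]=d;o[400:580,600:780]=e
o[290:590,:480]=b[:300];cv2.imwrite("pics/crop.png",o)
```

```text
plate ((485.0117492675781, -63.692413330078125), (131.56930541992188, 151.54660034179688), 14.077601432800293) [ 404.63095 -151.84955] [565.94073  23.8842 ]
scr ((450.375244140625, 107.8640365600586), (30.569438934326172, 39.24045944213867), 3.0521626472473145) [434.57773   87.722885] [466.18802 128.17683]
base ((671.0144653320312, -367.01763916015625), (173.05503845214844, 273.6998291015625), 51.68696594238281) [ 513.16364 -518.31366] [ 725.8842  -217.74303]
roll ((626.4828491210938, -136.35256958007812), (92.4048080444336, 86.2789077758789), 1.8456743955612183) [ 579.94763 -179.39871] [673.0163  -92.97133]
chip 28 [528. -86.  20.]
chip 26 [497. -32.  20.]
chip 33 [461. -99.  20.]
chip 29 [459. -49.  20.]
top [([383, 135, 17, 17, 210], [391.1, 143.4]), ([540, 174, 18, 17, 236], [548.8, 181.9]), ([518, 217, 19, 17, 251], [526.9, 224.9])]
scene [([467, 29, 36, 21, 218], [483.1, 38.1]), ([396, 192, 20, 18, 244], [405.7, 200.3]), ([423, 357, 29, 31, 683], [436.9, 372.1]), ([501, 361, 32, 31, 719], [516.3, 375.8])]
```

View pics/crop.png

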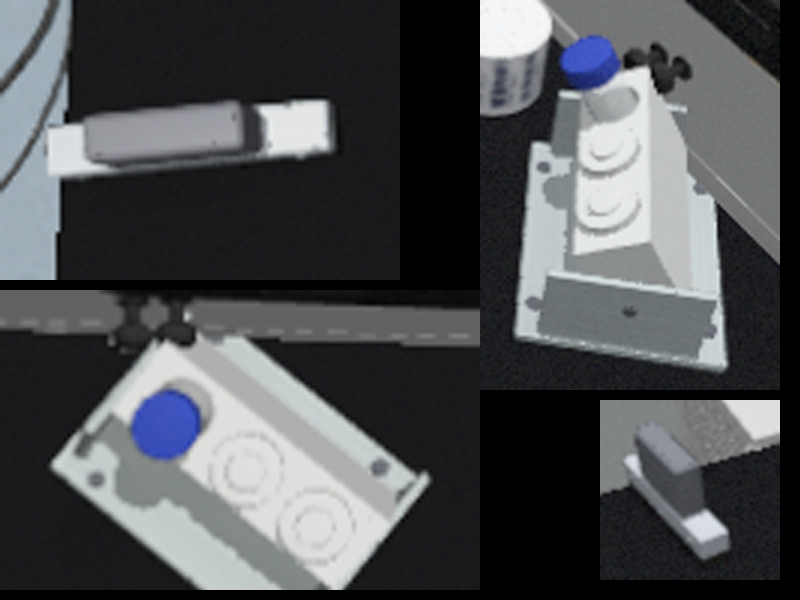

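The crop shows the scraper's body, the grip, and the cap in the +y hole with both plug flanges below it. Next I work out poses and moves from these.

Run:
```python
from h import *
C=onz("top",[[223,215],[223.5,227.8],[152.5,233.7],[152,221.5]],32)[:,:2]
print("scr corners",C.round()); r,l=(C[0]+C[1])/2,(C[2]+C[3])/2
print("scr centre",(r+l)/2,"len",np.linalg.norm(r-l),"w",np.linalg.norm(C[0]-C[1]),"yaw",np.degrees(np.arctan2(-(l-r)[0],(l-r)[1])))
G=onz("top",[[140+82/4,190+115/4],[140+242/4,190+103/4],[140+240/4,190+152/4],[140+90/4,190+158/4]],83)[:,:2];print("grip",G.round(),G.mean(0))
def tri(a,b):
    A=np.zeros((3,3));v=np.zeros(3)
    for n,u in(("top",a),("scene",b)):
        o,d=ray(n,[u]);d=d[0]/np.linalg.norm(d);M=np.eye(3)-np.outer(d,d);A+=M;v+=M@o
    return np.linalg.solve(A,v)
cap=tri((391.1,143.4),(405.7,200.3));print("cap",cap)
f=lambda x,y:(370+(x-480)/3,180+y/3)
p=[tri((350+245/4,110+180/4),f(610,148)),tri((350+316/4,110+236/4),f(607,203))];print("plugs",p)
row=p[0]-p[1];ys=np.degrees(np.arctan2(-row[0],row[1]));print("len",np.linalg.norm(row),"yaw",ys)
# base corners z=8
B=onz("top",[(350+52/4,110+175/4),(350+428/4,110+183/4),(350+240/4,110+47/4)],8);print("base",B.round(),np.linalg.norm(B[0]-B[2]))
I=cv2.imread("pics/top0.png");
for n,uv,z in(("bottle",(182,123),222),("cup",(245,137),62),("calc",(423,249),40)):print(n,onz("top",[uv],z).round())
```

```text
scr corners [[466.  87.]
 [439.  84.]
 [421. 239.]
 [447. 241.]]
scr centre [443.19445447 162.85004469] len 155.5871402783281 w 27.901883493201574 yaw 6.816707264358172
grip [[450. 208.]
 [459. 125.]
 [434. 124.]
 [428. 202.]] [442.92406646 164.69007684]
cap [ 615.16291672 -262.37208659  126.20989795]
plugs [array([ 600.47217495, -310.53495444,   96.8043096 ]), array([ 571.16903722, -347.16857198,   98.34307355])]
len 46.936804424285164 yaw -38.65622579881902
base [[ 617. -218.    8.]
 [ 620. -433.    8.]
 [ 695. -324.    8.]] 132.22326598641058
bottle [[618. 138. 222.]]
cup [[634.  43.  62.]]
calc [[ 405. -348.   40.]]
```

```bash
python3 -m inch '[{"gripper":1,"dx":0.016,"dy":0.038,"wz":6},{"gripper":1,"dx":0.032,"dy":0.076,"wz":12},{"gripper":1,"dx":0.048,"dy":0.114,"wz":18},{"gripper":1,"dx":0.064,"dy":0.152,"wz":24},{"gripper":1,"dx":0.08,"dy":0.19,"wz":30}]'
python3 -m inch '[{"gripper":1,"dx":0.016,"dy":0.038,"wz":6},{"gripper":1,"dx":0.032,"dy":0.076,"wz":12},{"gripper":1,"dx":0.048,"dy":0.114,"wz":18},{"gripper":1,"dx":0.064,"dy":0.152,"wz":24},{"gripper":1,"dx":0.08,"dy":0.19,"wz":30}]'
```

```text
validation failed for argument at $[0]...
validation failed for argument at $[0]...
```

```bash
python3 -m inch '[{"gripper":1,"dx":0.016,"dy":0.038,"dz":0,"wx":0,"wy":0,"wz":6},{"gripper":1,"dx":0.032,"dy":0.076,"dz":0,"wx":0,"wy":0,"wz":12},{"gripper":1,"dx":0.048,"dy":0.114,"dz":0,"wx":0,"wy":0,"wz":18},{"gripper":1,"dx":0.064,"dy":0.152,"dz":0,"wx":0,"wy":0,"wz":24},{"gripper":1,"dx":0.08,"dy":0.19,"dz":0,"wx":0,"wy":0,"wz":30}]'
```

```text
clock: 0.52
eef_pos: [236.7, -335.3, 205.1]
eef_rot: [-3.141, -0.0, 0.817]
wrist_force: [0.6, 0.9, -0.1]
finger_gap: 93.7
finger_force: 0.0
```

```bash
python3 -m inch '[{"gripper":1,"dx":0.014,"dy":0.035,"dz":0,"wx":0,"wy":0,"wz":4},{"gripper":1,"dx":0.028,"dy":0.07,"dz":0,"wx":0,"wy":0,"wz":8},{"gripper":1,"dx":0.042,"dy":0.105,"dz":0,"wx":0,"wy":0,"wz":12},{"gripper":1,"dx":0.056,"dy":0.14,"dz":0,"wx":0,"wy":0,"wz":16},{"gripper":1,"dx":0.07,"dy":0.175,"dz":0,"wx":0,"wy":0,"wz":20}]'
python3 -m inch '[{"gripper":1,"dx":0.014,"dy":0.035,"dz":0,"wx":0,"wy":0,"wz":4},{"gripper":1,"dx":0.028,"dy":0.07,"dz":0,"wx":0,"wy":0,"wz":8},{"gripper":1,"dx":0.042,"dy":0.105,"dz":0,"wx":0,"wy":0,"wz":12},{"gripper":1,"dx":0.056,"dy":0.14,"dz":0,"wx":0,"wy":0,"wz":16},{"gripper":1,"dx":0.07,"dy":0.175,"dz":0,"wx":0,"wy":0,"wz":20}]'
python3 -m inch '[{"gripper":1,"dx":0.017,"dy":0.037,"dz":-0.01,"wx":0,"wy":0,"wz":3},{"gripper":1,"dx":0.034,"dy":0.075,"dz":-0.02,"wx":0,"wy":0,"wz":6},{"gripper":1,"dx":0.05,"dy":0.112,"dz":-0.04,"wx":0,"wy":0,"wz":10},{"gripper":1,"dx":0.066,"dy":0.149,"dz":-0.06,"wx":0,"wy":0,"wz":10},{"gripper":1,"dx":0.066,"dy":0.149,"dz":-0.09,"wx":0,"wy":0,"wz":10}]'
python3 - <<'E'
from h import *
im=manip.camera("scene");cv2.imwrite("pics/s1.png",cv2.resize(im[60:260,150:400],None,fx=3,fy=3))
s=manip.read_state();print(s["eef_pos"],s["eef_rot"])
E
```

```text
clock: 0.93
eef_pos: [306.7, -160.4, 205.4]
eef_rot: [3.141, 0.0, 1.164]
wrist_force: [0.3, 1.2, -0.5]
finger_gap: 94.3
finger_force: 0.0
clock: 1.35
eef_pos: [376.7, 14.8, 205.5]
eef_rot: [3.141, 0.0, 1.514]
wrist_force: [0.3, -0.4, 0.8]
finger_gap: 94.1
finger_force: 0.0
clock: 1.77
eef_pos: [444.8, 166.1, 116.1]
eef_rot: [3.137, -0.001, 1.688]
wrist_force: [1.9, 0.2, 0.2]
finger_gap: 94.0
finger_force: 0.0
[441.02917664 164.11979265 108.65464119] [-3.13536221e+00  7.13562208e-04  1.68813537e+00]
```

View pics/s1.png

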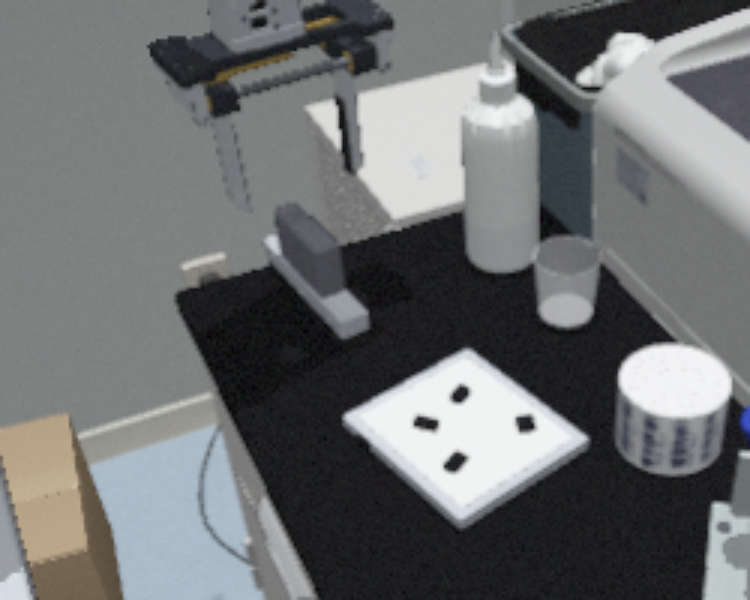

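The fingers, at about (290,180) in the crop, straddle the grip with the scraper beneath at (315,265). I descend and grip.

```bash
python3 -m inch '[{"gripper":1,"dx":0,"dy":0,"dz":-0.02,"wx":0,"wy":0,"wz":0},{"gripper":1,"dx":0,"dy":0,"dz":-0.045,"wx":0,"wy":0,"wz":0},{"gripper":1,"dx":0,"dy":0,"dz":-0.06,"wx":0,"wy":0,"wz":0},{"gripper":1,"dx":0,"dy":0,"dz":-0.066,"wx":0,"wy":0,"wz":0},{"gripper":1,"dx":0,"dy":0,"dz":-0.066,"wx":0,"wy":0,"wz":0}]'
python3 -m inch '[{"gripper":0.6,"dx":0,"dy":0,"dz":0,"wx":0,"wy":0,"wz":0},{"gripper":0.3,"dx":0,"dy":0,"dz":0,"wx":0,"wy":0,"wz":0},{"gripper":0.2,"dx":0,"dy":0,"dz":0,"wx":0,"wy":0,"wz":0},{"gripper":0,"dx":0,"dy":0,"dz":0,"wx":0,"wy":0,"wz":0},{"gripper":0,"dx":0,"dy":0,"dz":0,"wx":0,"wy":0,"wz":0}]' 45
python3 -m inch '[{"gripper":0,"dx":0,"dy":0,"dz":0,"wx":0,"wy":0,"wz":0},{"gripper":0,"dx":0,"dy":0,"dz":0,"wx":0,"wy":0,"wz":0},{"gripper":0,"dx":0,"dy":0,"dz":0,"wx":0,"wy":0,"wz":0},{"gripper":0,"dx":0,"dy":0,"dz":0,"wx":0,"wy":0,"wz":0},{"gripper":0,"dx":0,"dy":0,"dz":0,"wx":0,"wy":0,"wz":0}]'
```

```text
clock: 2.23
eef_pos: [442.0, 161.2, 48.9]
eef_rot: [-3.139, 0.0, 1.685]
wrist_force: [0.4, 0.4, -0.9]
finger_gap: 93.7
finger_force: 0.0
clock: 2.65
eef_pos: [442.9, 161.8, 50.0]
eef_rot: [3.141, -0.0, 1.685]
wrist_force: [0.4, -0.7, -0.4]
finger_gap: 64.0
finger_force: 0.0
clock: 3.07
eef_pos: [442.6, 161.8, 49.4]
eef_rot: [-3.142, -0.0, 1.685]
wrist_force: [-0.8, 0.0, -0.5]
finger_gap: 30.8
finger_force: 0.0
```

```bash
python3 -m inch '[{"gripper":0,"dx":0,"dy":0,"dz":0,"wx":0,"wy":0,"wz":0},{"gripper":0,"dx":0,"dy":0,"dz":0,"wx":0,"wy":0,"wz":0},{"gripper":0,"dx":0,"dy":0,"dz":0,"wx":0,"wy":0,"wz":0},{"gripper":0,"dx":0,"dy":0,"dz":0,"wx":0,"wy":0,"wz":0},{"gripper":0,"dx":0,"dy":0,"dz":0,"wx":0,"wy":0,"wz":0}]'
python3 -m inch '[{"gripper":0,"dx":0,"dy":0,"dz":0.01,"wx":0,"wy":0,"wz":0},{"gripper":0,"dx":0,"dy":0,"dz":0.03,"wx":0,"wy":0,"wz":0},{"gripper":0,"dx":0,"dy":0,"dz":0.05,"wx":0,"wy":0,"wz":0},{"gripper":0,"dx":0,"dy":0,"dz":0.06,"wx":0,"wy":0,"wz":0},{"gripper":0,"dx":0,"dy":0,"dz":0.06,"wx":0,"wy":0,"wz":0}]'
```

```text
clock: 3.48
eef_pos: [442.6, 161.8, 49.5]
eef_rot: [-3.142, -0.0, 1.685]
wrist_force: [-0.3, -0.3, -0.0]
finger_gap: 26.1
finger_force: 45.0
clock: 3.9
eef_pos: [443.6, 162.1, 111.7]
eef_rot: [3.138, -0.001, 1.685]
wrist_force: [0.5, 1.1, -0.5]
finger_gap: 25.9
finger_force: 45.0
```

```bash
python3 -m inch '[{"gripper":0,"dx":0.02,"dy":-0.02,"dz":0,"wx":0,"wy":0,"wz":2},{"gripper":0,"dx":0.04,"dy":-0.045,"dz":0,"wx":0,"wy":0,"wz":4},{"gripper":0,"dx":0.06,"dy":-0.075,"dz":0,"wx":0,"wy":0,"wz":6},{"gripper":0,"dx":0.08,"dy":-0.105,"dz":0,"wx":0,"wy":0,"wz":7.5},{"gripper":0,"dx":0.104,"dy":-0.135,"dz":0,"wx":0,"wy":0,"wz":7.5}]'
python3 -m inch '[{"gripper":0,"dx":0,"dy":-0.025,"dz":0,"wx":0,"wy":0,"wz":0},{"gripper":0,"dx":0,"dy":-0.05,"dz":0,"wx":0,"wy":0,"wz":0},{"gripper":0,"dx":0,"dy":-0.065,"dz":-0.005,"wx":0,"wy":0,"wz":0},{"gripper":0,"dx":0,"dy":-0.065,"dz":-0.01,"wx":0,"wy":0,"wz":0},{"gripper":0,"dx":0,"dy":-0.065,"dz":-0.015,"wx":0,"wy":0,"wz":0}]'
python3 - <<'E'
from h import *
s=manip.read_state();print(s["eef_pos"],s["eef_rot"],s["wrist_force"])
a=manip.camera("scene");b=manip.camera("top")
o=np.zeros((600,800,3),np.uint8);o[:450,:450]=cv2.resize(a[110:260,240:390],None,fx=3,fy=3);o[:510,460:800]=cv2.resize(b[100:270,230:343],(340,510));cv2.imwrite("pics/s2.png",o)
E
```

```text
clock: 4.32
eef_pos: [546.6, 25.3, 108.4]
eef_rot: [-3.14, -0.0, 1.818]
wrist_force: [1.4, 0.8, -1.9]
finger_gap: 25.9
finger_force: 45.0
clock: 4.73
eef_pos: [546.2, -38.5, 93.2]
eef_rot: [-3.14, -0.001, 1.815]
wrist_force: [0.6, 0.3, -2.0]
finger_gap: 26.1
finger_force: 45.0
[546.1679262  -38.45668302  93.18769942] [-3.14039851e+00 -6.07964931e-04  1.81456503e+00] [ 0.55282652  0.28879809 -1.97768427]
```

View pics/s2.png

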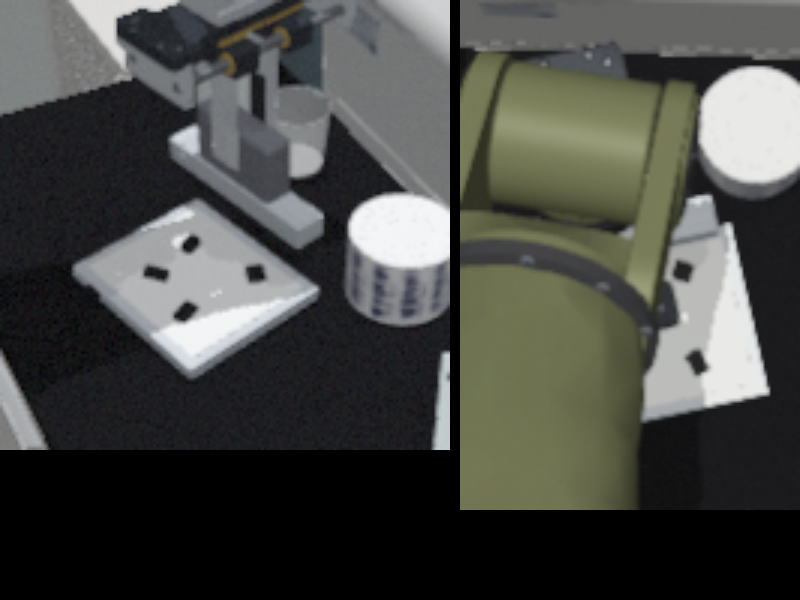

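The scraper is held level over the far plate edge at about (250,185) in the left crop. Chips are at (190,243), (256,272), (156,272) and (185,311), all on its near side. I lower it and sweep toward the robot.

```bash
python3 -m inch '[{"gripper":0,"dx":0,"dy":0,"dz":-0.01,"wx":0,"wy":0,"wz":0},{"gripper":0,"dx":0,"dy":0,"dz":-0.019,"wx":0,"wy":0,"wz":0},{"gripper":0,"dx":0,"dy":0,"dz":-0.025,"wx":0,"wy":0,"wz":0},{"gripper":0,"dx":0,"dy":0,"dz":-0.028,"wx":0,"wy":0,"wz":0},{"gripper":0,"dx":0,"dy":0,"dz":-0.028,"wx":0,"wy":0,"wz":0}]'
python3 -m inch '[{"gripper":0,"dx":-0.008,"dy":-0.002,"dz":0,"wx":0,"wy":0,"wz":0},{"gripper":0,"dx":-0.016,"dy":-0.004,"dz":0,"wx":0,"wy":0,"wz":0},{"gripper":0,"dx":-0.026,"dy":-0.0065,"dz":0,"wx":0,"wy":0,"wz":0},{"gripper":0,"dx":-0.036,"dy":-0.009,"dz":0,"wx":0,"wy":0,"wz":0},{"gripper":0,"dx":-0.048,"dy":-0.012,"dz":0,"wx":0,"wy":0,"wz":0}]'
python3 - <<'E'
from h import *
s=manip.read_state();print(s["eef_pos"],s["eef_rot"],s["wrist_force"])
E
```

```text
clock: 5.25
eef_pos: [546.2, -37.9, 65.5]
eef_rot: [-3.14, -0.001, 1.816]
wrist_force: [-0.2, 0.2, -1.2]
finger_gap: 25.8
finger_force: 45.0
clock: 5.67
eef_pos: [497.8, -50.5, 66.8]
eef_rot: [3.141, 0.0, 1.816]
wrist_force: [-0.1, -0.4, -1.2]
finger_gap: 26.1
finger_force: 45.0
[497.80132987 -50.48765505  66.84647029] [3.14085322e+00 3.73335369e-04 1.81587631e+00] [-0.14034742 -0.42535424 -1.22900649]
```

```bash
python3 -m inch '[{"gripper":0,"dx":-0.01,"dy":-0.0025,"dz":0,"wx":0,"wy":0,"wz":0},{"gripper":0,"dx":-0.02,"dy":-0.005,"dz":0,"wx":0,"wy":0,"wz":0},{"gripper":0,"dx":-0.03,"dy":-0.0075,"dz":0,"wx":0,"wy":0,"wz":0},{"gripper":0,"dx":-0.04,"dy":-0.01,"dz":0,"wx":0,"wy":0,"wz":0},{"gripper":0,"dx":-0.05,"dy":-0.0125,"dz":0,"wx":0,"wy":0,"wz":0}]'
python3 -m inch '[{"gripper":0,"dx":-0.01,"dy":-0.0025,"dz":0,"wx":0,"wy":0,"wz":0},{"gripper":0,"dx":-0.02,"dy":-0.005,"dz":0,"wx":0,"wy":0,"wz":0},{"gripper":0,"dx":-0.03,"dy":-0.0075,"dz":0,"wx":0,"wy":0,"wz":0},{"gripper":0,"dx":-0.04,"dy":-0.01,"dz":0,"wx":0,"wy":0,"wz":0},{"gripper":0,"dx":-0.05,"dy":-0.0125,"dz":0,"wx":0,"wy":0,"wz":0}]'
python3 -m inch '[{"gripper":0,"dx":0,"dy":0,"dz":0,"wx":0,"wy":0,"wz":0},{"gripper":0,"dx":0,"dy":0,"dz":0,"wx":0,"wy":0,"wz":0},{"gripper":0,"dx":0,"dy":0,"dz":0.01,"wx":0,"wy":0,"wz":0},{"gripper":0,"dx":0,"dy":0,"dz":0.035,"wx":0,"wy":0,"wz":0},{"gripper":0,"dx":0,"dy":0,"dz":0.06,"wx":0,"wy":0,"wz":0}]'
python3 - <<'E'
from h import *
a=manip.camera("scene");cv2.imwrite("pics/s3.png",cv2.resize(a[110:290,200:400],None,fx=3,fy=3))
E
```

```text
clock: 6.08
eef_pos: [447.6, -63.0, 66.9]
eef_rot: [3.141, 0.0, 1.816]
wrist_force: [0.7, -0.1, -1.6]
finger_gap: 25.7
finger_force: 45.0
clock: 6.5
eef_pos: [399.2, -75.8, 68.1]
eef_rot: [3.137, 0.002, 1.816]
wrist_force: [0.5, -0.5, -1.6]
finger_gap: 25.6
finger_force: 45.0
clock: 6.92
eef_pos: [398.2, -74.9, 126.5]
eef_rot: [-3.139, -0.001, 1.816]
wrist_force: [0.1, -0.6, -1.6]
finger_gap: 25.6
finger_force: 45.0
```

View pics/s3.png

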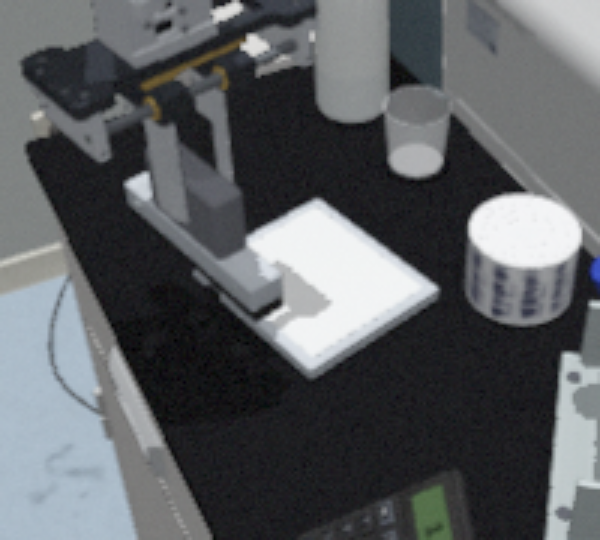

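The plate's visible part (240–440, 200–380) is clear of chips. I take the scraper away to look from above, then set it back at its old place.

```bash
python3 -m inch '[{"gripper":0,"dx":0.006,"dy":0.035,"dz":0,"wx":0,"wy":0,"wz":-1.5},{"gripper":0,"dx":0.013,"dy":0.07,"dz":0,"wx":0,"wy":0,"wz":-3},{"gripper":0,"dx":0.02,"dy":0.105,"dz":0,"wx":0,"wy":0,"wz":-4.5},{"gripper":0,"dx":0.026,"dy":0.14,"dz":0,"wx":0,"wy":0,"wz":-6},{"gripper":0,"dx":0.033,"dy":0.175,"dz":0,"wx":0,"wy":0,"wz":-7.5}]'
python3 -m inch '[{"gripper":0,"dx":0.006,"dy":0.03,"dz":0,"wx":0,"wy":0,"wz":0},{"gripper":0,"dx":0.012,"dy":0.062,"dz":0,"wx":0,"wy":0,"wz":0},{"gripper":0,"dx":0.012,"dy":0.062,"dz":-0.03,"wx":0,"wy":0,"wz":0},{"gripper":0,"dx":0.012,"dy":0.062,"dz":-0.055,"wx":0,"wy":0,"wz":0},{"gripper":0,"dx":0.012,"dy":0.062,"dz":-0.065,"wx":0,"wy":0,"wz":0}]'
python3 -m inch '[{"gripper":0,"dx":0,"dy":0,"dz":0,"wx":0,"wy":0,"wz":0},{"gripper":0,"dx":0,"dy":0,"dz":0,"wx":0,"wy":0,"wz":0},{"gripper":0,"dx":0,"dy":0,"dz":0,"wx":0,"wy":0,"wz":0},{"gripper":0,"dx":0,"dy":0,"dz":0,"wx":0,"wy":0,"wz":0},{"gripper":0,"dx":0,"dy":0,"dz":0,"wx":0,"wy":0,"wz":0}]'
python3 - <<'E'
from h import *
a=manip.camera("scene");b=manip.camera("top")
o=np.zeros((600,800,3),np.uint8);o[:540,:450]=cv2.resize(a[110:290,215:365],None,fx=3,fy=3);o[:450,460:800]=cv2.resize(b[150:300,230:343],(340,450));cv2.imwrite("pics/s4.png",o)
E
```

```text
clock: 7.38
eef_pos: [431.7, 101.7, 126.2]
eef_rot: [-3.141, 0.0, 1.684]
wrist_force: [0.8, 0.2, -1.2]
finger_gap: 25.8
finger_force: 45.0
clock: 7.8
eef_pos: [442.1, 162.0, 58.2]
eef_rot: [-3.137, 0.001, 1.686]
wrist_force: [-1.0, 0.2, -2.3]
finger_gap: 25.4
finger_force: 45.0
clock: 8.22
eef_pos: [444.2, 161.8, 62.5]
eef_rot: [3.14, -0.0, 1.685]
wrist_force: [0.5, 0.1, -0.8]
finger_gap: 25.8
finger_force: 45.0
```

View pics/s4.png

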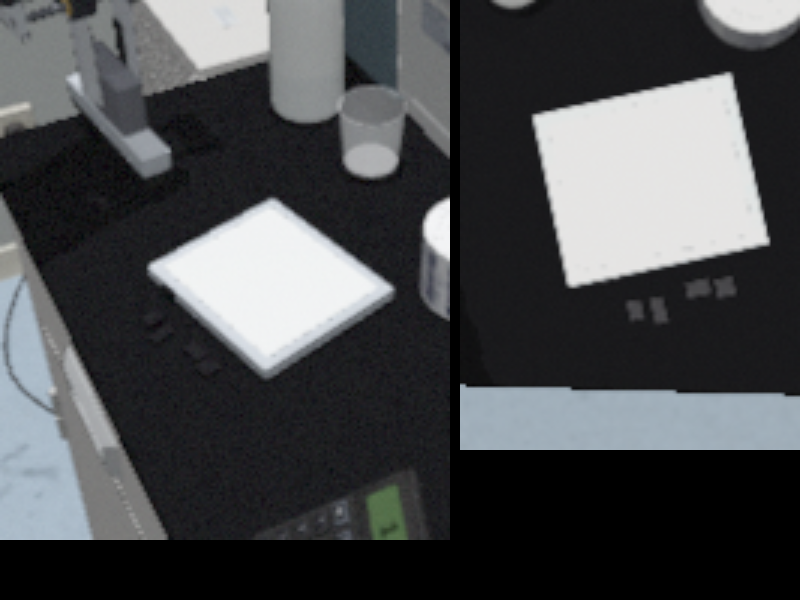

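All four chips lie on the worktop in front of the plate, at (637,310), (658,310), (697,288) and (725,287) in the top crop. The scraper is still about 12 mm up, so I lower it to contact.

```bash
python3 -m inch '[{"gripper":0,"dx":0,"dy":0,"dz":-0.004,"wx":0,"wy":0,"wz":0},{"gripper":0,"dx":0,"dy":0,"dz":-0.008,"wx":0,"wy":0,"wz":0},{"gripper":0,"dx":0,"dy":0,"dz":-0.01,"wx":0,"wy":0,"wz":0},{"gripper":0,"dx":0,"dy":0,"dz":-0.01,"wx":0,"wy":0,"wz":0},{"gripper":0,"dx":0,"dy":0,"dz":-0.01,"wx":0,"wy":0,"wz":0}]'
python3 -m inch '[{"gripper":0,"dx":0,"dy":0,"dz":-0.0005,"wx":0,"wy":0,"wz":0},{"gripper":0,"dx":0,"dy":0,"dz":-0.001,"wx":0,"wy":0,"wz":0},{"gripper":0,"dx":0,"dy":0,"dz":-0.0015,"wx":0,"wy":0,"wz":0},{"gripper":0,"dx":0,"dy":0,"dz":-0.0015,"wx":0,"wy":0,"wz":0},{"gripper":0,"dx":0,"dy":0,"dz":-0.0015,"wx":0,"wy":0,"wz":0}]'
```

```text
clock: 8.73
eef_pos: [443.5, 161.8, 51.2]
eef_rot: [-3.141, 0.0, 1.685]
wrist_force: [-0.9, 0.2, -1.2]
finger_gap: 25.6
finger_force: 45.0
clock: 9.15
eef_pos: [443.6, 161.8, 50.0]
eef_rot: [-3.142, -0.0, 1.685]
wrist_force: [-0.1, -0.3, -1.3]
finger_gap: 25.6
finger_force: 45.0
```

```bash
python3 -m inch '[{"gripper":0,"dx":0,"dy":0,"dz":-0.0005,"wx":0,"wy":0,"wz":0},{"gripper":0,"dx":0,"dy":0,"dz":-0.001,"wx":0,"wy":0,"wz":0},{"gripper":0,"dx":0,"dy":0,"dz":-0.001,"wx":0,"wy":0,"wz":0},{"gripper":0,"dx":0,"dy":0,"dz":-0.001,"wx":0,"wy":0,"wz":0},{"gripper":0,"dx":0,"dy":0,"dz":-0.001,"wx":0,"wy":0,"wz":0}]'
python3 -m inch '[{"gripper":0.7,"dx":0,"dy":0,"dz":0,"wx":0,"wy":0,"wz":0},{"gripper":0.7,"dx":0,"dy":0,"dz":0,"wx":0,"wy":0,"wz":0},{"gripper":0.7,"dx":0,"dy":0,"dz":0,"wx":0,"wy":0,"wz":0},{"gripper":0.7,"dx":0,"dy":0,"dz":0,"wx":0,"wy":0,"wz":0},{"gripper":0.7,"dx":0,"dy":0,"dz":0,"wx":0,"wy":0,"wz":0}]'
python3 -m inch '[{"gripper":0.7,"dx":0,"dy":0,"dz":0,"wx":0,"wy":0,"wz":0},{"gripper":0.7,"dx":0,"dy":0,"dz":0,"wx":0,"wy":0,"wz":0},{"gripper":0.7,"dx":0,"dy":0,"dz":0,"wx":0,"wy":0,"wz":0},{"gripper":0.7,"dx":0,"dy":0,"dz":0,"wx":0,"wy":0,"wz":0},{"gripper":0.7,"dx":0,"dy":0,"dz":0,"wx":0,"wy":0,"wz":0}]'
python3 - <<'E'
from h import *
p=np.radians(-36.5);X=np.array([np.cos(p),np.sin(p),0]);ax=-np.sin(.5)*X+[0,0,np.cos(.5)]
cap=np.array([615.2,-262.4,126.2]);print("axis",ax)
for d in(0,60,100):print("TCP grasp+",d,(cap-19*ax+d*ax).round(1))
s=manip.read_state();
from scipy.spatial.transform import Rotation as Ro
zt=-ax
def tgt(sg):
    y=sg*(np.cos(.5)*X+np.array([0,0,np.sin(.5)]));return Ro.from_matrix(np.c_[np.cross(y,zt),y,zt])
R0=Ro.from_euler("xyz",s["eef_rot"])
# first: yaw only (tool down), then tilt
for sg in(1,-1):
    R=tgt(sg);print(sg,R.as_euler("xyz"),"tilt rotvec deg",np.degrees(.5*np.array([np.sin(p),-np.cos(p),0])))
E
```

```text
clock: 9.57
eef_pos: [443.7, 161.8, 49.4]
eef_rot: [3.141, -0.0, 1.685]
wrist_force: [-2.1, -0.0, 6.4]
finger_gap: 25.6
finger_force: 45.0
clock: 9.98
eef_pos: [443.7, 161.8, 48.9]
eef_rot: [3.142, -0.0, 1.685]
wrist_force: [0.2, 0.2, 0.2]
finger_gap: 55.9
finger_force: 0.0
clock: 10.4
eef_pos: [443.7, 161.8, 48.9]
eef_rot: [3.142, 0.0, 1.685]
wrist_force: [-1.1, 0.3, 0.2]
finger_gap: 65.7
finger_force: 0.0
axis [-0.38538951  0.28517323  0.87758256]
TCP grasp+ 0 [ 622.5 -267.8  109.5]
TCP grasp+ 60 [ 599.4 -250.7  162.2]
TCP grasp+ 100 [ 584.  -239.3  197.3]
1 [2.64159265 0.         0.93375115] tilt rotvec deg [-17.04041762 -23.02880272   0.        ]
-1 [-2.64159265  0.         -2.2078415 ] tilt rotvec deg [-17.04041762 -23.02880272   0.        ]
```

The scraper has been set down and released. I retreat and move to the approach point above the tube along its axis.

```bash
python3 -m inch '[{"gripper":0.7,"dx":0,"dy":0,"dz":0.015,"wx":0,"wy":0,"wz":0},{"gripper":0.7,"dx":0,"dy":0,"dz":0.045,"wx":0,"wy":0,"wz":0},{"gripper":0.7,"dx":0,"dy":0,"dz":0.08,"wx":0,"wy":0,"wz":0},{"gripper":0.7,"dx":0,"dy":0,"dz":0.115,"wx":0,"wy":0,"wz":0},{"gripper":0.7,"dx":0,"dy":0,"dz":0.15,"wx":0,"wy":0,"wz":0}]'
python3 -m inch '[{"gripper":0.7,"dx":0.014,"dy":-0.038,"dz":0,"wx":0,"wy":0,"wz":-6},{"gripper":0.7,"dx":0.028,"dy":-0.076,"dz":0,"wx":0,"wy":0,"wz":-12},{"gripper":0.7,"dx":0.042,"dy":-0.114,"dz":0,"wx":0,"wy":0,"wz":-18},{"gripper":0.7,"dx":0.056,"dy":-0.152,"dz":0,"wx":0,"wy":0,"wz":-24},{"gripper":0.7,"dx":0.07,"dy":-0.19,"dz":0,"wx":0,"wy":0,"wz":-30}]'
python3 -m inch '[{"gripper":0.7,"dx":0.014,"dy":-0.038,"dz":0,"wx":0,"wy":0,"wz":-3},{"gripper":0.7,"dx":0.028,"dy":-0.076,"dz":0,"wx":0,"wy":0,"wz":-6},{"gripper":0.7,"dx":0.042,"dy":-0.114,"dz":0,"wx":0,"wy":0,"wz":-9},{"gripper":0.7,"dx":0.056,"dy":-0.152,"dz":0,"wx":0,"wy":0,"wz":-13},{"gripper":0.7,"dx":0.07,"dy":-0.19,"dz":0,"wx":0,"wy":0,"wz":-13}]'
python3 -m inch '[{"gripper":0.7,"dx":0,"dy":-0.01,"dz":0,"wx":-4,"wy":-5.4,"wz":0},{"gripper":0.7,"dx":0,"dy":-0.02,"dz":0,"wx":-8,"wy":-10.8,"wz":0},{"gripper":0.7,"dx":0,"dy":-0.02,"dz":0,"wx":-12,"wy":-16.2,"wz":0},{"gripper":0.7,"dx":0,"dy":-0.02,"dz":0,"wx":-16,"wy":-21.6,"wz":0},{"gripper":0.7,"dx":0,"dy":-0.02,"dz":0,"wx":-17,"wy":-23,"wz":0}]'
python3 -m inch '[{"gripper":0.7,"dx":0,"dy":0,"dz":0,"wx":0,"wy":0,"wz":0},{"gripper":0.7,"dx":0,"dy":0,"dz":0,"wx":0,"wy":0,"wz":0},{"gripper":0.7,"dx":0,"dy":0,"dz":0,"wx":0,"wy":0,"wz":0},{"gripper":0.7,"dx":0,"dy":0,"dz":0,"wx":0,"wy":0,"wz":0},{"gripper":0.7,"dx":0,"dy":0,"dz":0,"wx":0,"wy":0,"wz":0}]'
python3 - <<'E'
from h import *
a=manip.camera("scene");b=manip.camera("top");s=manip.read_state()
o=np.zeros((600,800,3),np.uint8);o[:510,:450]=cv2.resize(a[110:280,330:480],None,fx=3,fy=3);o[:300,460:800]=cv2.resize(b[100:250,140:310],(340,300));cv2.imwrite("pics/s5.png",o)
print(s["eef_pos"],s["eef_rot"])
E
```

```text
clock: 10.82
eef_pos: [443.3, 161.7, 200.7]
eef_rot: [-3.141, 0.0, 1.685]
wrist_force: [0.7, 0.4, 0.4]
finger_gap: 65.8
finger_force: 0.0
clock: 11.23
eef_pos: [513.9, -30.1, 199.1]
eef_rot: [3.141, -0.0, 1.156]
wrist_force: [0.7, -0.3, 0.3]
finger_gap: 65.7
finger_force: 0.0
clock: 11.65
eef_pos: [583.9, -220.3, 198.9]
eef_rot: [-3.142, -0.0, 0.93]
wrist_force: [0.4, 0.3, 0.5]
finger_gap: 66.0
finger_force: 0.0
clock: 12.07
eef_pos: [582.3, -237.3, 198.0]
eef_rot: [2.638, 0.0, 0.935]
wrist_force: [0.4, -0.5, -0.6]
finger_gap: 66.1
finger_force: 0.0
clock: 12.48
eef_pos: [583.9, -238.5, 199.0]
eef_rot: [2.643, 0.0, 0.934]
wrist_force: [0.8, -0.2, -0.1]
finger_gap: 65.6
finger_force: 0.0
[ 583.80998471 -238.39028402  198.85419717] [2.64288163e+00 1.53293307e-04 9.34341934e-01]
```

View pics/s5.png

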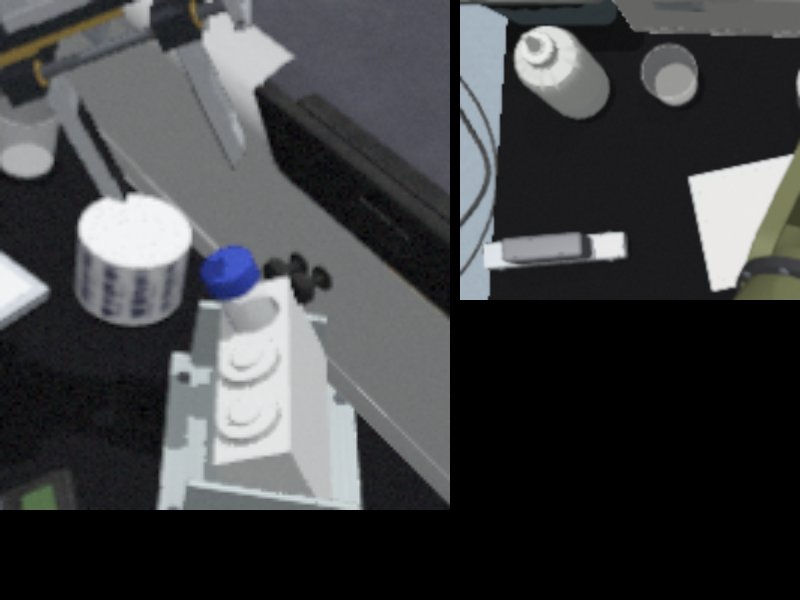

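The scraper stands alone at (555,245) in the right crop. The fingers line up with the cap, which is at (230,270). I check the black knobs behind the cap before going down.

Run:
```python
from h import *
for z in(0,60,100,150):print(z,onz("top",[[382,117],[393,117]],z).round()[:,:2].tolist(),onz("scene",[[421,199],[437,203]],z).round()[:,:2].tolist())
tip=np.array([622.5,-267.8,109.5]);y=np.array([.705,-.522,.479])
print(proj("scene",[tip+33*y,tip+46*y,tip-33*y]).round(),proj("top",[tip+46*y]).round())
```

```text
0 [[706.0, -261.0], [707.0, -287.0]] [[748.0, -174.0], [773.0, -203.0]]
60 [[689.0, -252.0], [689.0, -277.0]] [[699.0, -221.0], [721.0, -247.0]]
100 [[677.0, -247.0], [678.0, -270.0]] [[666.0, -252.0], [687.0, -277.0]]
150 [[662.0, -240.0], [663.0, -262.0]] [[624.0, -292.0], [643.0, -314.0]]
[[426. 203.]
 [432. 201.]
 [393. 211.]] [[406. 124.]]
```

```bash
python3 -m inch '[{"gripper":0.7,"dx":0.0077,"dy":-0.0057,"dz":-0.0176,"wx":0,"wy":0,"wz":0},{"gripper":0.7,"dx":0.0154,"dy":-0.0114,"dz":-0.0351,"wx":0,"wy":0,"wz":0},{"gripper":0.7,"dx":0.0212,"dy":-0.0157,"dz":-0.0483,"wx":0,"wy":0,"wz":0},{"gripper":0.7,"dx":0.025,"dy":-0.0185,"dz":-0.057,"wx":0,"wy":0,"wz":0},{"gripper":0.7,"dx":0.0289,"dy":-0.0214,"dz":-0.0658,"wx":0,"wy":0,"wz":0}]'
python3 -m inch '[{"gripper":0.7,"dx":0.0039,"dy":-0.0029,"dz":-0.0088,"wx":0,"wy":0,"wz":0},{"gripper":0.7,"dx":0.0077,"dy":-0.0057,"dz":-0.0176,"wx":0,"wy":0,"wz":0},{"gripper":0.7,"dx":0.0096,"dy":-0.0075,"dz":-0.023,"wx":0,"wy":0,"wz":0},{"gripper":0.7,"dx":0.0096,"dy":-0.0075,"dz":-0.023,"wx":0,"wy":0,"wz":0},{"gripper":0.7,"dx":0.0096,"dy":-0.0075,"dz":-0.023,"wx":0,"wy":0,"wz":0}]'
python3 - <<'E'
from h import *
a=manip.camera("scene");cv2.imwrite("pics/s6.png",cv2.resize(a[140:260,340:480],None,fx=4,fy=4,interpolation=2))
E
```

```text
clock: 13.0
eef_pos: [612.8, -259.8, 132.4]
eef_rot: [2.643, 0.0, 0.934]
wrist_force: [0.6, -0.2, 0.3]
finger_gap: 66.1
finger_force: 0.0
clock: 13.42
eef_pos: [622.2, -267.1, 110.1]
eef_rot: [2.643, 0.0, 0.935]
wrist_force: [-0.7, 1.2, 0.5]
finger_gap: 65.9
finger_force: 0.0
```

View pics/s6.png

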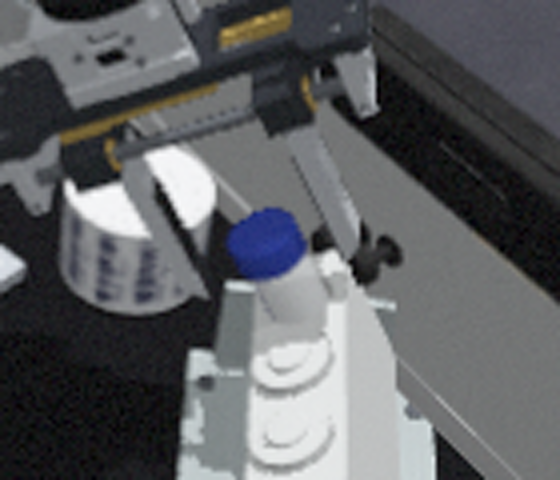

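The cap at (268,242) sits midway between the fingertips at (205,295) and (350,245), with the tube axis passing through their midpoint. I close.

```bash
python3 -m inch '[{"gripper":0.5,"dx":0,"dy":0,"dz":0,"wx":0,"wy":0,"wz":0},{"gripper":0.4,"dx":0,"dy":0,"dz":0,"wx":0,"wy":0,"wz":0},{"gripper":0.2,"dx":0,"dy":0,"dz":0,"wx":0,"wy":0,"wz":0},{"gripper":0.1,"dx":0,"dy":0,"dz":0,"wx":0,"wy":0,"wz":0},{"gripper":0,"dx":0,"dy":0,"dz":0,"wx":0,"wy":0,"wz":0}]' 30
python3 -m inch '[{"gripper":0,"dx":0,"dy":0,"dz":0,"wx":0,"wy":0,"wz":0},{"gripper":0,"dx":0,"dy":0,"dz":0,"wx":0,"wy":0,"wz":0},{"gripper":0,"dx":0,"dy":0,"dz":0,"wx":0,"wy":0,"wz":0},{"gripper":0,"dx":0,"dy":0,"dz":0,"wx":0,"wy":0,"wz":0},{"gripper":0,"dx":0,"dy":0,"dz":0,"wx":0,"wy":0,"wz":0}]'
```

```text
clock: 13.88
eef_pos: [622.2, -267.2, 110.5]
eef_rot: [2.642, 0.0, 0.935]
wrist_force: [-0.1, -0.1, 0.2]
finger_gap: 35.8
finger_force: 0.3
clock: 14.3
eef_pos: [622.3, -267.2, 110.4]
eef_rot: [2.642, -0.0, 0.935]
wrist_force: [1.5, -0.7, 2.3]
finger_gap: 34.7
finger_force: 30.0
```

```bash
python3 -m inch '[{"gripper":0,"dx":-0.002,"dy":0.0015,"dz":0.0044,"wx":0,"wy":0,"wz":0},{"gripper":0,"dx":-0.0058,"dy":0.0043,"dz":0.0132,"wx":0,"wy":0,"wz":0},{"gripper":0,"dx":-0.0096,"dy":0.0071,"dz":0.0219,"wx":0,"wy":0,"wz":0},{"gripper":0,"dx":-0.0135,"dy":0.01,"dz":0.0307,"wx":0,"wy":0,"wz":0},{"gripper":0,"dx":-0.0173,"dy":0.0128,"dz":0.0395,"wx":0,"wy":0,"wz":0}]'
python3 -m inch '[{"gripper":0,"dx":-0.0039,"dy":0.0029,"dz":0.0088,"wx":0,"wy":0,"wz":0},{"gripper":0,"dx":-0.0077,"dy":0.0057,"dz":0.0176,"wx":0,"wy":0,"wz":0},{"gripper":0,"dx":-0.0135,"dy":0.01,"dz":0.0307,"wx":0,"wy":0,"wz":0},{"gripper":0,"dx":-0.0193,"dy":0.0143,"dz":0.0439,"wx":0,"wy":0,"wz":0},{"gripper":0,"dx":-0.025,"dy":0.0185,"dz":0.057,"wx":0,"wy":0,"wz":0}]'
python3 - <<'E'
from h import *
a=manip.camera("scene");cv2.imwrite("pics/s7.png",cv2.resize(a[110:260,320:480],None,fx=4,fy=4,interpolation=2))
s=manip.read_state();print(s["eef_pos"],s["finger_gap"],s["finger_force"])
E
```

```text
clock: 14.72
eef_pos: [604.2, -253.9, 150.3]
eef_rot: [2.643, 0.0, 0.934]
wrist_force: [-0.7, 0.4, -0.1]
finger_gap: 34.5
finger_force: 30.0
clock: 15.13
eef_pos: [579.2, -235.4, 207.7]
eef_rot: [2.643, 0.0, 0.935]
wrist_force: [0.4, -0.0, -0.2]
finger_gap: 34.1
finger_force: 30.0
[ 579.49942713 -235.20070092  210.75106108] 34.43237979394534 29.9996879696846
```

View pics/s7.png

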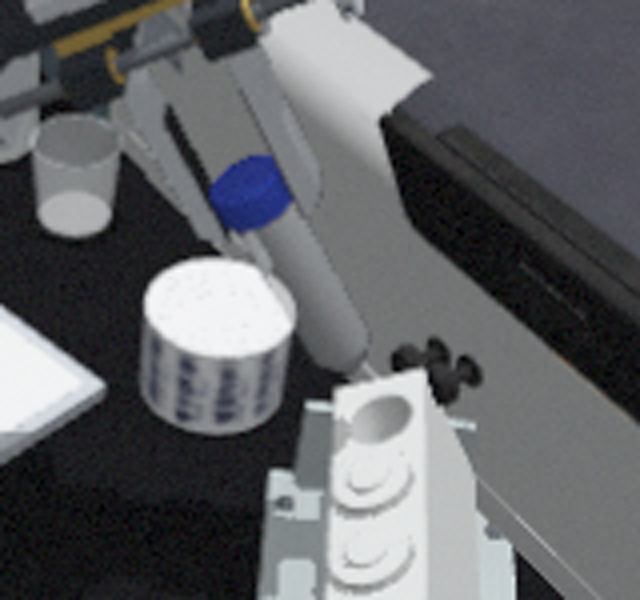

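The tube is clear of the hole, its lower end at (345,360), and both plugs are in place. I turn it upright and carry it over the plate.

```bash
python3 -m inch '[{"gripper":0,"dx":-0.01,"dy":0.015,"dz":0.015,"wx":3.4,"wy":4.6,"wz":0},{"gripper":0,"dx":-0.025,"dy":0.035,"dz":0.02,"wx":6.8,"wy":9.2,"wz":0},{"gripper":0,"dx":-0.04,"dy":0.06,"dz":0.02,"wx":10.2,"wy":13.8,"wz":0},{"gripper":0,"dx":-0.055,"dy":0.085,"dz":0.02,"wx":13.6,"wy":18.4,"wz":0},{"gripper":0,"dx":-0.07,"dy":0.11,"dz":0.015,"wx":17,"wy":23,"wz":0}]'
python3 -m inch '[{"gripper":0,"dx":-0.008,"dy":0.02,"dz":-0.003,"wx":0,"wy":0,"wz":0},{"gripper":0,"dx":-0.016,"dy":0.04,"dz":-0.006,"wx":0,"wy":0,"wz":0},{"gripper":0,"dx":-0.022,"dy":0.055,"dz":-0.01,"wx":0,"wy":0,"wz":0},{"gripper":0,"dx":-0.025,"dy":0.062,"dz":-0.015,"wx":0,"wy":0,"wz":0},{"gripper":0,"dx":-0.025,"dy":0.062,"dz":-0.015,"wx":0,"wy":0,"wz":0}]'
python3 -m inch '[{"gripper":0,"dx":0,"dy":0,"dz":0,"wx":0,"wy":0,"wz":0},{"gripper":0,"dx":0,"dy":0,"dz":0,"wx":0,"wy":0,"wz":0},{"gripper":0,"dx":0,"dy":0,"dz":0,"wx":0,"wy":0,"wz":0},{"gripper":0,"dx":0,"dy":0,"dz":0,"wx":0,"wy":0,"wz":0},{"gripper":0,"dx":0,"dy":0,"dz":0,"wx":0,"wy":0,"wz":0}]'
python3 - <<'E'
from h import *
a=manip.camera("scene");cv2.imwrite("pics/s8.png",cv2.resize(a[60:280,215:455],None,fx=2.5,fy=2.5,interpolation=2))
s=manip.read_state();print(s["eef_pos"],s["eef_rot"],s["finger_gap"],s["qd"].round(3))
print(proj("scene",[[485,-64,115],[485,-64,237]]).round())
E
```

```text
clock: 15.6
eef_pos: [509.4, -124.8, 223.2]
eef_rot: [-3.139, -0.001, 0.935]
wrist_force: [-0.5, 0.1, -0.0]
finger_gap: 34.4
finger_force: 30.0
clock: 16.02
eef_pos: [484.2, -62.8, 205.9]
eef_rot: [-3.141, 0.0, 0.936]
wrist_force: [0.4, -0.9, -0.4]
finger_gap: 34.6
finger_force: 30.0
clock: 16.43
eef_pos: [485.0, -64.3, 206.7]
eef_rot: [3.142, 0.0, 0.934]
wrist_force: [-1.0, 0.2, -0.0]
finger_gap: 34.1
finger_force: 30.0
[484.92540823 -64.14120915 206.66821645] [ 3.14156516e+00 -3.12039685e-06  9.34129596e-01] 34.47588669285366 [ 0.004 -0.002  0.001  0.001 -0.001 -0.   ]
[[302. 168.]
 [299. 119.]]
```

View pics/s8.png

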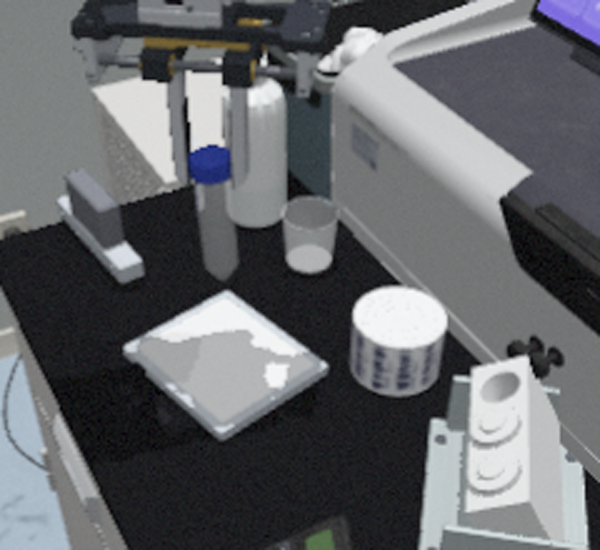

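The tube hangs upright with its cap at (210,165) and lower end at (222,276), within a few pixels of the predicted (217,270). The scraper, plugs and bystanders are undisturbed, so I hand in.

```bash
python3 -c "
from cell import manip
print(manip.sign_off())"
```

```text
the job is handed in; nothing more can be done
None
```

The job is handed in, with no verdict returned: the chips are off the plate, the scraper stands released beside it, and the gripper holds the tube upright about 10 cm above the plate's middle.

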